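# Open the food-waste caddy and hold its lid

## Task

The carrying handle of the food-waste caddy stands up over its lid. First swing the handle over to the back, fully down until it rests in its clips behind the caddy; then lift the lid by the bar on top and keep holding it half open, at 45 degrees, so that scraps can be dropped in. Finish while holding the lid there (it falls shut if let go), with the handle still in its clips and the things standing round about left alone.

Things in the scene. Friction and masses are not known exactly. Their poses are not given: they have to be found in the camera images.
- caddy: grey box-shaped bin, 150 deep (x) x 170 wide (y) x 130 mm high, fixed to the worktop; origin at the centre of its underside, x points from its front to its back (hinge side), z up. Behind its back wall two small steel clips, 50 mm either side of the middle, reach out to x = +118 mm with upturned ends up to z = 127 mm: the catch for the handle
- handle_grip (a point): centre of the wooden grip of the carrying handle (a wire bail pivoted on both sides of the caddy). The grip is 16 mm thick and 70 mm long, lying along the caddy's y, always 104 mm from the pivot axis; z points from the pivot axis to the grip. The wire beside it is 7 mm thick
- handle_pivot (a point): middle of the handle's pivot axis, which runs along the caddy's y, 110 mm above the worktop; axes as the caddy's
- handle (a joint): angle of the carrying handle, rad: 0 upright, negative leaning to the front, positive towards the back; 1.50 is its stop, resting in the clips, nearly level behind the caddy, grip centre 117 mm above the worktop. Stiff pivots: it stays where it is left, and about 1 N at the grip moves it
- lid_bar (a point): centre of the round bar on the lid, 12 mm thick, along the caddy's y, 68 mm free length between its two posts, 36 mm above the lid's upper face; 123.5 mm in front of and 46 mm above the hinge axis when the lid is shut (176 mm above the worktop); axes as the lid's
- lid_hinge (a point): middle of the lid's hinge axis, along the caddy's y on its back rim, 130 mm above the worktop; axes as the caddy's. The lid reaches 158 mm forward from it and is 176 mm wide and about 10 mm thick
- lid (a joint): angle of the lid, rad: 0 shut, growing as its front edge rises, stop at 1.45; 45 degrees is 0.785. The lid weighs 0.14 to 0.28 kg, turns freely and falls shut when let go; lifting it at the bar takes 1 to 2 N
- small_bowl: white bowl, 115 mm across and 51 mm high, a bystander; origin under its centre
- small_tin: food tin, 58 mm across and 72 mm high, a bystander; origin under its centre
- pepper_mill: dark wooden mill, 52 mm across and 140 mm high, a bystander; origin under its centre

How it is judged:
On the way:
1. the handle is swung to the back, down in its clips, the lid still shut (value of joint handle above 1.4 rad and value of joint lid below 0.1 rad), for 0.2 s.
At the end, for the whole second after the job is handed in: The handle is within 0.10 rad of its stop in the clips, the lid stands still at 45 degrees, give or take 7, carried by the gripper (at least 0.3 N between fingers and lid), and bowl, tin and mill are within 20 mm of where they stood (value of joint handle above 1.4 rad and value of joint lid between 0.663 and 0.908 rad and velocity of joint lid between -0.1 and 0.1 rad/s and contact force between the fingers and lid above 0.3 N and distance of each of small_bowl, small_tin, pepper_mill from where it was at the start of the episode below 0.02 m); the arm keeps its last pose, push and grip.
It fails at once if the lid is lifted while the handle is not down in its clips (value of joint lid above 0.2 rad and value of joint handle below 1.35 rad).
It fails at once if a bystander is pushed away or knocked over (distance of any of small_bowl, small_tin, pepper_mill from where it was at the start of the episode above 0.03 m or angle between any of small_tin, pepper_mill's own z axis and vertical above 0.5 rad).
It also fails if it takes over 56 s, if anything falls off the work surface, if the arm or the gripper's body presses on something with over 40 N, if the wrist force passes 120 N, or if a joint passes its speed limit or range.

## Robot

A 6-joint arm with a two-finger parallel gripper is mounted at the origin on a cart in front of the work surface, level with it; the furniture and walls round the work are solid. World frame = base frame: x ahead of the robot, y to its left, z up, the work surface at z = 0. Lengths are in m, angles in rad, forces in N, time in s.
With the tool pointing down it reaches from about 0.375 to 0.975 m from the base axis. Payload 3.8 kg.
Tool frame: the origin (TCP) lies midway between the tips of the shut fingers; the grasp point (between the pads) lies 19 mm behind it; z points along the fingers, y is the line along which they close (so a half turn about z gives the same grasp; the last joint's range is limited). The gripper opens to 85 mm and grips with 20 to 120 N. Pads are 22 mm wide; open, the fingers measure 114 mm over their backs; the gripper's body (76 mm by 85 mm) begins 54 mm behind the grasp point. The pads swing forward as they close: fully open they stand 13 mm farther back than shut.
Start: joints at [1.115, 0.264, 1.604, -0, 1.274, -0.037], TCP at [0.274, 0.617, 0.231] pointing down, gripper open.
Joint ranges: [-2.63, 2.63], [-0.94, 2.18], [0.31, 2.57], [-1.31, 4.45], [0, 2.66], [-2.55, 2.55]. Speed limits (rad/s): [2.57, 2.57, 3.14, 3.14, 3.14, 3.14].

## Interface

Orientations are given as a unit quaternion [w, x, y, z].
In Python, from plant import env, imaging, models gives the robot as it stands.
- The arm moves only by the tool apply_moves, never from a script. Its argument "increments" is a list of rows, each a list of 5 numbers: the shift along the tool's x, y, z normalised to -1 to 1, where 1 is 500 mm, then the turn about the tool's z normalised to -1 to 1, where 1 is 0.5 rad, then the gripper command: -1 is shut, 1 is fully open, values between are in proportion. In form: [[x, y, z, turn, jaw], ...]. A call has exactly 8 rows; each row is the pose to reach, as a shift and turn from the pose commanded when the call began, along the tool's axes at that moment; what a row does not reach only later rows make up. A row lasts 1/12 s, in which the tool goes at most 41.7 mm and 7.16 degrees, less where a joint would pass 70% of its speed; a pose out of reach is approached as far as the arm can. A call with a number of a shift or a turn outside -1 to 1 is refused whole. A call with a gripper value outside its range is refused whole. The fingers move at their own pace and stop on an object; "grip_force" is the grip in N (left out, the last holds). Time passes only in rows, so rows that repeat a pose let the fingers close, or fill a call up. It gives the time, the measured TCP pose, the force, the opening and the grip force at its end, in the units of the state.
- env.get_state(): the state, without advancing time (a new reading comes with each control period).
- imaging.snapshot(name): name is "scene" or "top"; returns a dict with "img" (420x560x3 uint8, blue, green, red), "K" (3x3 intrinsics, pixels), "view" (4x4, takes a point from world to camera coordinates). Camera axes: x right, y down, z forward; pixel columns grow to the right and rows downward; lengths in m; the calibration is good to about 2 mm. A picture is of the moment at which its call begins. There is no depth.
- env.sign_off(): hands the job in; it is judged then, once.
Trained networks look in a picture, given as the dict that the camera call returned (one of the last four; its "shot" number tells which), for a name from the list of things; names that differ only in an ending like _2 or _b are one class to them, and where a whole thing is asked for, a point or a joint stands for the part that bears it (a point fixed in the world has none). Each returns a list of dicts, best first, with "score" (0 to 1); they miss things now and then, are a little off and sometimes report something else, mostly with a low value. They report only what shows in the picture. A call takes as long as a camera call.
- models.outline_of(picture, label): "mask" (420x560 bool, what is visible of it) and "rect" ([centre column, centre row, width, height] in pixels, round what is visible of it).
The state is a dict: "t": time; "q": joint angles; "qvel": joint speeds; "joint_torque": joint torques, N m; "tool_pos": TCP position; "ee_rot": TCP orientation; "ft_force": force on the tool from outside, world axes, zero at the start; "moment": the same for the moment, N m; "finger_gap": finger opening in m; "grip_force": force on a finger pad.
Only numpy, scipy, OpenCV 4.12 (cv2) and the standard library are available. Lean on these libraries where they do the work, as an engineer would, in place of code of your own. Each camera call takes 0.05 s, during which the arm holds its last target. There are 200 camera calls.

## Working session

There is one attempt and no reset: what is moved stays moved. The work goes in short steps, Python scripts to look and compute and a tool call to move; the robot and the scene stay as the last step left them, time stands still between calls to the robot, and variables do not carry over. Pictures are saved under pics/ and viewed, at most 10 in all, crops included, and the job is handed in when it is done.

Besides the shell and the picture viewer there is one more tool, called after "Request:" as name([rows], argument=value, ...), one row to a line, values as JSON. apply_moves: Moves the arm, as the interface text tells. Scaled input: -1 to 1 covers 500 mm each way for a shift and 0.5 rad each way for a turn. Its arguments: {"type":"object","properties":{"increments":{"type":"array"},"grip_force":{"type":"number"}},"required":["increments"]}

```bash
mkdir -p pics
cat > look.py <<'E'
import cv2,numpy as np
from plant import env,imaging,models
E
python3 - <<'E'
from look import *
s=env.get_state(); print(s)
for n in ("scene","top"):
    p=imaging.snapshot(n); cv2.imwrite(f"pics/{n}0.png",p["img"]); print(n,p["K"].tolist(),p["view"].tolist())
    for l in ("caddy","handle_grip","lid_bar","small_bowl","small_tin","pepper_mill"):
        r=models.outline_of(p,l)
        for d in r[:2]: print(l,round(d["score"],2),np.round(d["rect"],1))
E
```

```text
{'t': 0.0, 'q': array([ 1.11510254e+00,  2.64777386e-01,  1.60538923e+00,  2.91467594e-05,
        1.27370618e+00, -3.69151784e-02]), 'qvel': array([-0.00025062, -0.00044378,  0.00120763, -0.00014931, -0.00017068,
        0.00049121]), 'joint_torque': array([-6.64057534e-04, -5.15107119e+01, -3.67321837e+01, -5.39818686e-06,
        1.27495191e-02,  1.44846950e-05]), 'tool_pos': array([0.27416114, 0.61600386, 0.22993748]), 'ee_rot': array([-2.91483844e-04,  2.07866636e-01,  9.78156512e-01, -1.10226803e-03]), 'ft_force': array([-0.03882212, -0.37381139, -0.40313962]), 'moment': array([-0.02675591,  0.00046675,  0.0043498 ]), 'grip_force': 0.0, 'finger_gap': 0.08562395882944762}
scene [[424.69721717999, 0.0, 280.8346200534105], [0.0, 424.69721717999, 213.31560152374905], [0.0, 0.0, 1.0]] [[0.8590176377470423, -0.5116435753974011, 0.01759402722673122, -0.2918681606804485], [-0.324629357713891, -0.5709627495177575, -0.7540671845223004, 0.4064773693577114], [0.3958591645393063, 0.6420454737926953, -0.6565615975919975, 0.6580589171178819], [0.0, 0.0, 0.0, 1.0]]
caddy 0.68 [323.4 251.4  99.
[... 161 characters left out ...]
 32.5  56.3]
top [[443.72967659480037, 0.0, 281.90891616254993], [0.0, 443.72967659480037, 205.88392047933257], [0.0, 0.0, 1.0]] [[-0.0066663270928570915, -0.9999693979960331, -0.004094283153598596, 0.2649655117532236], [-0.9919565236133451, 0.007130352401852299, -0.12637805717589012, 0.5315884690085413], [0.1264033834358012, 0.0032188734172380424, -0.9919737010172728, 1.179869421747881], [0.0, 0.0, 0.0, 1.0]]
caddy 0.72 [319.4 203.6  94.9  93.2]
handle_grip 0.94 [325.5 202.2  52.8  65.7]
lid_bar 0.95 [323.5 203.9  89.7  89. ]
small_bowl 0.92 [204.8 274.   37.9  44.6]
small_bowl 0.37 [322.7 205.8  85.8  90.2]
small_tin 0.73 [176.  215.6  28.   23.6]
pepper_mill 0.78 [385.2 166.4  24.3  26.9]
```

Run:
```python
import cv2
a=cv2.imread("pics/top0.png");cv2.imwrite("pics/top0c.png",cv2.resize(a[130:280,220:420],None,fx=4,fy=4,interpolation=cv2.INTER_CUBIC))
a=cv2.imread("pics/scene0.png");cv2.imwrite("pics/scene0c.png",cv2.resize(a[170:320,210:410+40],None,fx=3.3,fy=3.3,interpolation=cv2.INTER_CUBIC))
```

```text
(no output)
```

View pics/top0c.png

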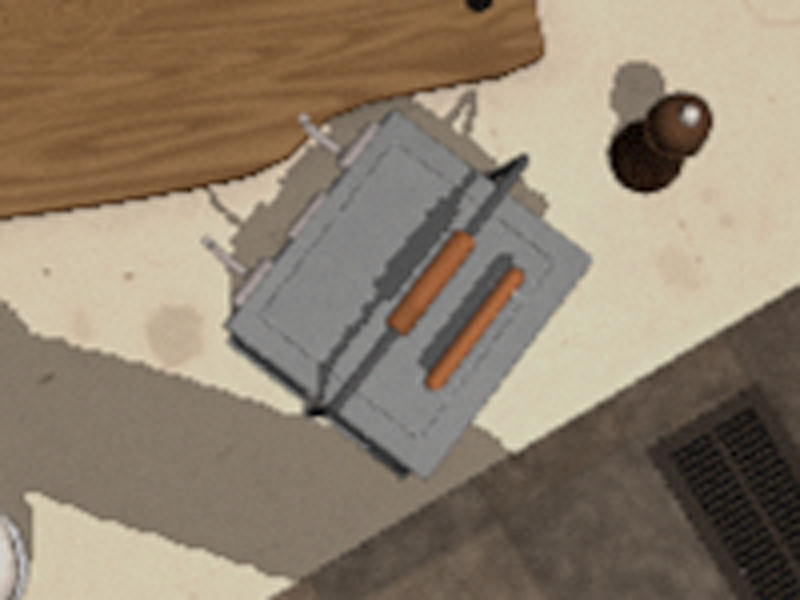

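View pics/scene0c.png

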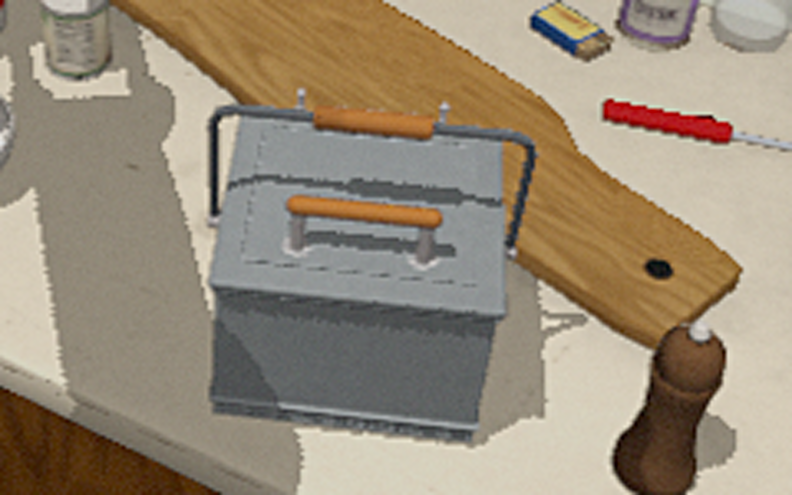

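View pics/top0.png

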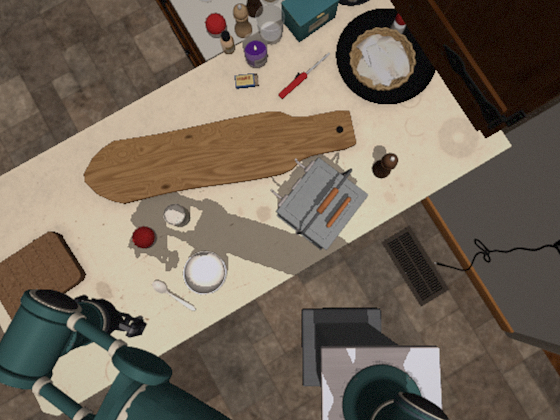

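The top view shows the caddy turned about 35–40°, with the hinge at upper left. In `top0.png` the bar runs from about (328,226) to (349,198), and the handle is nearly upright with its grip at (320,212)–(336,190). The mill stands to the right and the bowl and tin to the left. I'll fit the pose from these points in both views.

```bash
cat > fit.py <<'E'
from look import *
from scipy.optimize import least_squares
T=lambda x,y:(220+x/4,130+y/4); S=lambda x,y:(210+x/3.3,170+y/3.3)
def pts(p): # caddy frame; p=x,y,yaw,theta,pivot x,hinge x
    x,y,w,th,px,hx=p
    g=[px+.104*np.sin(th),0,.110+.104*np.cos(th)]
    L=dict(bar1=[hx-.1235,.034,.176],bar2=[hx-.1235,-.034,.176],
      fl=[hx-.158,.088,.140],fr=[hx-.158,-.088,.140],bl=[hx,.088,.14],br=[hx,-.088,.14],
      g1=[g[0],.035,g[2]],g2=[g[0],-.035,g[2]],c1=[.118,.05,.127],c2=[.118,-.05,.127])
    c,s=np.cos(w),np.sin(w)
    return {k:np.array([x+c*v[0]-s*v[1],y+s*v[0]+c*v[1],v[2]]) for k,v in L.items()}
def proj(pic,P):
    c=pic["view"][:3,:3]@P+pic["view"][:3,3]; u=pic["K"]@c; return u[:2]/u[2]
E
python3 - <<'E'
from fit import *
pt,ps=imaging.snapshot("top"),imaging.snapshot("scene")
ot=dict(bar1=T(432,384),bar2=T(517,272),fl=T(420,475),fr=T(590,260),bl=T(228,325),br=T(395,112),g1=T(398,328),g2=T(466,238),c1=T(207,240),c2=T(303,118))
os_=dict(bar1=S(290,204),bar2=S(438,217),fl=S(212,283),fr=S(505,313),g1=S(315,118),g2=S(434,126),c1=S(301,93),c2=S(445,106))
def res(p,d=False):
    W=pts(p); r={("t",k):proj(pt,W[k])-o for k,o in ot.items()}|{("s",k):proj(ps,W[k])-o for k,o in os_.items()}
    if d: 
        for k,v in r.items(): print(k,np.round(v,1))
    return np.concatenate([*r.values(),[(p[4])/.01,(p[5]-.075)/.005]])
best=min((least_squares(res,[.55,-.1,w,0,0,.075],loss="soft_l1") for w in (.6,-.6,.9)),key=lambda r:r.cost)
print(best.cost,np.round(best.x,4)); res(best.x,True); np.save("fit.npy",best.x)
p=best.x; w=p[2]; W=pts(p)
print("bar",(W["bar1"]+W["bar2"])/2,"grip",(W["g1"]+W["g2"])/2)
from scipy.spatial.transform import Rotation as R
s=env.get_state(); q=s["ee_rot"]; M=R.from_quat(q[[1,2,3,0]]).as_matrix(); print(M.round(3))
print("yaw of tool y",np.degrees(np.arctan2(M[1,1],M[0,1])),"caddy",np.degrees(w))
for l,pic,in [("small_bowl",pt),("pepper_mill",pt),("small_tin",pt)]:
    r=models.outline_of(pic,l)[0]["rect"]; z={"small_bowl":.03,"pepper_mill":.1,"small_tin":.05}[l]
    d=pic["view"][:3,:3].T@np.linalg.inv(pic["K"])@np.array([r[0],r[1],1]); c=-pic["view"][:3,:3].T@pic["view"][:3,3]
    print(l,c+d*(z-c[2])/d[2])
E
```

```text
21.088530009466943 [ 0.5291  0.1625  0.9046 -0.0935 -0.0015  0.0758]
('t', 'bar1') [ 1.8 -2.9]
('t', 'bar2') [-2.5  2.9]
('t', 'fl') [1.3 1.4]
('t', 'fr') [ 1.2 -0.7]
('t', 'bl') [-1.3 -0.1]
('t', 'br') [-0.3 -1.4]
('t', 'g1') [-0.8  0.4]
('t', 'g2') [ 0.3 -0.6]
('t', 'c1') [ 0.1 -0.1]
('t', 'c2') [ 0.2 -0.1]
('s', 'bar1') [5.  0.5]
('s', 'bar2') [-4.7  0.2]
('s', 'fl') [-1.6 -0.7]
('s', 'fr') [ 0.9 -0. ]
('s', 'g1') [-0.4 -0.3]
('s', 'g2') [-0.3  0.8]
('s', 'c1') [ 0.1 -0.2]
('s', 'c2') [-0.  0.]
bar [0.49963716 0.12499104 0.176     ] grip [0.5221909  0.15368126 0.2135458 ]
[[-0.914  0.407  0.   ]
 [ 0.407  0.914  0.   ]
 [-0.     0.    -1.   ]]
yaw of tool y 66.00608288939358 caddy 51.82868072958751
small_bowl [0.35277705 0.46902861 0.03      ]
pepper_mill [ 0.62766672 -0.01017028  0.1       ]
small_tin [0.51242679 0.53945551 0.05      ]
```

```bash
cat > goto.py <<'E'
# prints normalised shift from current pose to caddy-frame points given as x,y,z (mm)
import sys; from look import *
from scipy.spatial.transform import Rotation as R
p=np.load("fit.npy"); c,s=np.cos(p[2]),np.sin(p[2]); C=np.array([[c,-s],[s,c]])
st=env.get_state(); q=st["ee_rot"]; M=R.from_quat(q[[1,2,3,0]]).as_matrix(); t=st["tool_pos"]
print("t",st["t"],"caddy-frame mm",(C.T@(t[:2]-p[:2])*1000).round(1),round(t[2]*1000,1),"yaw err deg",np.degrees(np.arctan2(M[1,1],M[0,1])-p[2]).round(2),"F",st["ft_force"].round(1),"gap",st["finger_gap"].round(4),st["q"].round(2))
for a in sys.argv[1:]:
    v=np.array([float(k) for k in a.split(",")])/1000
    w=np.append(C@v[:2]+p[:2],v[2]); print(a,(M.T@(w-t)/.5).round(3))
E
echo ok
```

```text
ok
```

Request:
apply_moves([
  [-0.03, -0.03, -0.08, 0.2, -1],
  [-0.1, -0.09, -0.12, 0.4, -1],
  [-0.17, -0.15, -0.12, 0.4955, -1],
  [-0.23, -0.21, -0.12, 0.4955, -1],
  [-0.29, -0.26, -0.12, 0.4955, -1],
  [-0.34, -0.31, -0.12, 0.4955, -1],
  [-0.4, -0.37, -0.12, 0.4955, -1],
  [-0.4, -0.37, -0.12, 0.4955, -1],
], grip_force=20)

```text
t: 1.62
tool_pos: [0.3836, 0.3613, 0.2916]
ee_rot: [0.001, 0.329, 0.944, -0.001]
ft_force: [-0.4, 0.0, -0.7]
finger_gap: 0.0004
grip_force: 0.0
```

```bash
python3 goto.py -- -55,0,280 2>/dev/null || (sed -i 's/sys.argv\[1:\]/[b for b in sys.argv[1:] if b!="--"]/' goto.py; python3 goto.py -- -55,0,280)
```

```text
Traceback (most recent call last):
  File "goto.py", line 6, in <module>
    print("t",st["t"],"caddy-frame mm",(C.T@(t[:2]-p[:2])*1000).round(1),round(t[2]*1000,1),"yaw err deg",np.degrees(np.arctan2(M[1,1],M[0,1])-p[2]).round(2),"F",st["ft_force"].round(1),"gap",st["finger_gap"].round(4),st["q"].round(2))
                                                                                                                                                                                                ^^^^^^^^^^^^^^^^^^^^^^
AttributeError: 'float' object has no attribute 'round'
```

```bash
sed -i 's/st\["finger_gap"\].round(4)/round(st["finger_gap"],4)/' goto.py; python3 goto.py -- -55,0,280
```

```text
t 1.6167 caddy-frame mm [ 66.4 237.2] 291.6 yaw err deg -0.24 F [-0.4  0.  -0.7] gap 0.0004 [ 0.71 -0.05  1.84 -0.    1.35 -0.19]
-55,0,280 [-0.475 -0.241  0.025]
```

Request:
apply_moves([
  [-0.07, -0.04, 0, 0, -1],
  [-0.14, -0.08, 0, 0, -1],
  [-0.21, -0.12, 0, 0, -1],
  [-0.28, -0.16, 0, 0, -1],
  [-0.35, -0.19, 0, 0, -1],
  [-0.42, -0.22, 0, 0, -1],
  [-0.475, -0.24, 0.02, 0, -1],
  [-0.475, -0.24, 0.02, 0, -1],
])

```text
t: 2.28
tool_pos: [0.4961, 0.1211, 0.2801]
ee_rot: [0.0, 0.329, 0.944, -0.001]
ft_force: [-0.6, 0.1, 0.3]
finger_gap: 0.0
grip_force: 0.0
```

```bash
python3 goto.py -- -55,0,195 30,0,195
python3 - <<'E'
from look import *
a=imaging.snapshot("scene")["img"];cv2.imwrite("pics/s1.png",cv2.resize(a[100:320,210:450],None,fx=2.5,fy=2.5))
E
```

```text
t 2.2833 caddy-frame mm [-52.9   0.4] 280.1 yaw err deg -0.29 F [-0.6  0.1  0.3] gap 0.0 [ 0.19 -0.08  1.89 -0.    1.33 -0.71]
-55,0,195 [-0.001 -0.004  0.17 ]
30,0,195 [0.    0.166 0.17 ]
```

View pics/s1.png

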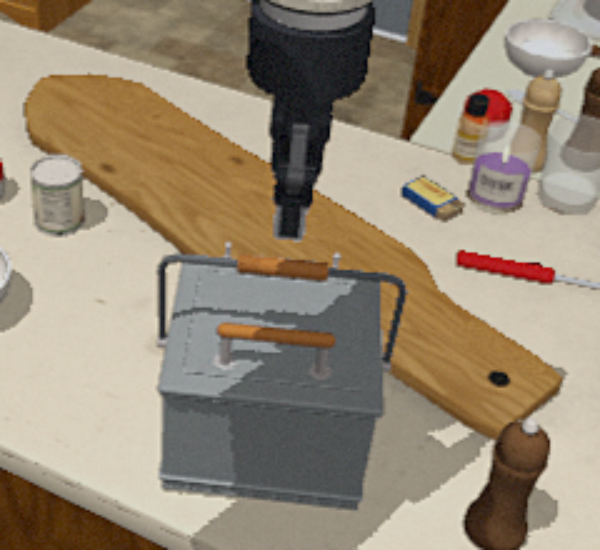

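The gripper tip (crop about (290,235)) hangs above the bar and grip, centred on the caddy. Next I'll lower it in front of the grip and push back.

Request:
apply_moves([
  [0, -0.008, 0.06, 0, -1],
  [0, -0.008, 0.12, 0, -1],
  [0, -0.008, 0.168, 0, -1],
  [0, 0.03, 0.168, 0, -1],
  [0, 0.07, 0.168, 0, -1],
  [0, 0.11, 0.168, 0, -1],
  [0, 0.14, 0.168, 0, -1],
  [0, 0.166, 0.168, 0, -1],
])

```text
t: 3.0
tool_pos: [0.5454, 0.1926, 0.197]
ee_rot: [-0.001, 0.326, 0.945, -0.0]
ft_force: [-0.2, -0.7, -0.3]
finger_gap: 0.0
grip_force: 0.4
```

```bash
python3 goto.py -- 55,0,165 70,0,152
```

```text
t 3.0 caddy-frame mm [33.8  5.8] 197.0 yaw err deg 0.08 F [-0.2 -0.7 -0.3] gap 0.0 [ 0.3   0.11  1.85  0.    1.18 -0.61]
55,0,165 [-0.012  0.042  0.064]
70,0,152 [-0.012  0.072  0.09 ]
```

Request:
apply_moves([
  [0, 0.014, 0.02, 0, -1],
  [0, 0.03, 0.045, 0, -1],
  [0, 0.042, 0.06, 0, -1],
  [0, 0.052, 0.07, 0, -1],
  [0, 0.063, 0.08, 0, -1],
  [0, 0.072, 0.09, 0, -1],
  [0, 0.072, 0.09, 0, -1],
  [0, 0.072, 0.09, 0, -1],
])

```text
t: 3.67
tool_pos: [0.5669, 0.2179, 0.1508]
ee_rot: [-0.001, 0.327, 0.945, -0.001]
ft_force: [-4.1, -2.7, -3.7]
finger_gap: -0.0004
grip_force: 2.2
```

```bash
python3 goto.py -- 55,0,190 100,0,190 100,0,126
python3 - <<'E'
from look import *
a=imaging.snapshot("scene")["img"];cv2.imwrite("pics/s2.png",cv2.resize(a[100:320,210:450],None,fx=2.5,fy=2.5))
E
```

```text
t 3.6667 caddy-frame mm [66.9  4.6] 150.8 yaw err deg -0.02 F [-4.1 -2.7 -3.7] gap -0.0004 [ 0.33  0.2   1.83 -0.    1.11 -0.58]
55,0,190 [-0.009 -0.024 -0.078]
100,0,190 [-0.009  0.066 -0.079]
100,0,126 [-0.009  0.066  0.049]
```

View pics/s2.png

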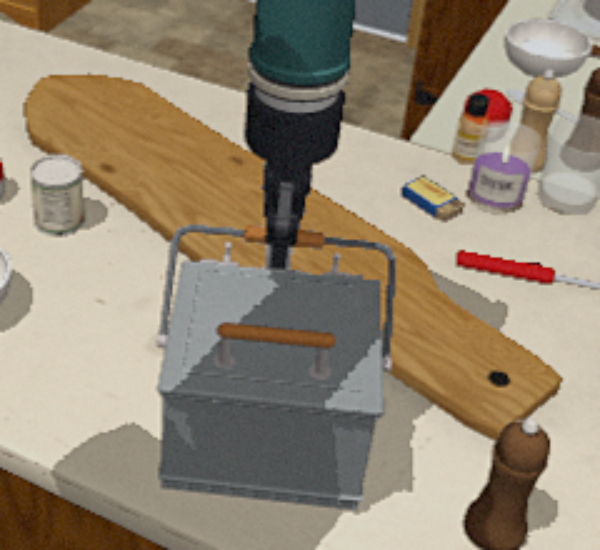

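The handle leans well back, with its grip at crop (285,238), and the lid is still shut. Now I'll go up, over, and press it down from above.

Request:
apply_moves([
  [0, -0.024, -0.03, 0, -1],
  [0, -0.024, -0.1, 0, -1],
  [0, 0.01, -0.1, 0, -1],
  [0, 0.066, -0.1, 0, -1],
  [0, 0.066, -0.06, 0, -1],
  [0, 0.066, -0.03, 0, -1],
  [0, 0.066, 0.0, 0, -1],
  [0, 0.066, 0.02, 0, -1],
])

```text
t: 4.38
tool_pos: [0.5971, 0.2527, 0.1491]
ee_rot: [0.007, 0.328, 0.945, 0.012]
ft_force: [9.3, 21.5, 11.9]
finger_gap: -0.0004
grip_force: 11.8
```

```bash
python3 goto.py -- 102,3,124
```

```text
t 4.3833 caddy-frame mm [113.    2.3] 149.1 yaw err deg -0.14 F [ 9.3 21.5 11.9] gap -0.0004 [ 0.36  0.26  1.77  0.01  1.09 -0.55]
102,3,124 [ 0.002 -0.023  0.05 ]
```

The tip has been pushed about 13 mm backwards, so it's slipping off behind the grip. I'll back up and look.

Request:
apply_moves([
  [0, 0.0, -0.03, 0, -1],
  [0, 0.0, -0.08, 0, -1],
  [0, 0.0, -0.14, 0, -1],
  [0, -0.0, -0.16, 0, -1],
  [0, -0.08, -0.16, 0, -1],
  [0, -0.16, -0.16, 0, -1],
  [0, -0.2, -0.16, 0, -1],
  [0, -0.2, -0.16, 0, -1],
])

```text
t: 5.05
tool_pos: [0.5251, 0.1636, 0.2231]
ee_rot: [0.001, 0.328, 0.945, 0.0]
ft_force: [0.4, 0.3, -0.5]
finger_gap: 0.0003
grip_force: 0.0
```

```bash
python3 goto.py
python3 - <<'E'
from fit import *
ps=imaging.snapshot("scene");pt=imaging.snapshot("top")
a=np.hstack([cv2.resize(ps["img"][140:300,230:390],None,fx=2.5,fy=2.5),cv2.resize(pt["img"][130:270,250:390],(400,400))]);cv2.imwrite("pics/s3.png",a)
p=np.load("fit.npy")
for th in (.6,.8,.9,1.,1.1,1.2,1.3,1.4,1.5):
    p[3]=th; W=pts(p); print(th,[((proj(ps,W[k])-[230,140])*2.5).round() for k in("g1","g2")],[((proj(pt,W[k])-[250,130])*400/140+[400,0]).round() for k in("g1","g2")])
E
```

```text
t 5.05 caddy-frame mm [-1.6  3.8] 223.1 yaw err deg -0.14 F [ 0.4  0.3 -0.5] gap 0.0003 [ 0.26  0.03  1.88 -0.    1.22 -0.64]
0.6 [array([194., 128.]), array([277., 136.])] [array([529., 188.]), array([580., 122.])]
0.8 [array([194., 129.]), array([276., 137.])] [array([514., 179.]), array([564., 114.])]
0.9 [array([194., 131.]), array([275., 139.])] [array([507., 175.]), array([557., 111.])]
1.0 [array([194., 135.]), array([274., 142.])] [array([502., 173.]), array([551., 109.])]
1.1 [array([194., 139.]), array([273., 146.])] [array([497., 171.]), array([546., 108.])]
1.2 [array([194., 144.]), array([272., 152.])] [array([493., 169.]), array([542., 107.])]
1.3 [array([193., 151.]), array([271., 158.])] [array([490., 169.]), array([538., 107.])]
1.4 [array([193., 158.]), array([270., 165.])] [array([488., 169.]), array([536., 108.])]
1.5 [array([192., 165.]), array([269., 173.])] [array([487., 170.]), array([535., 110.])]
```

View pics/s3.png

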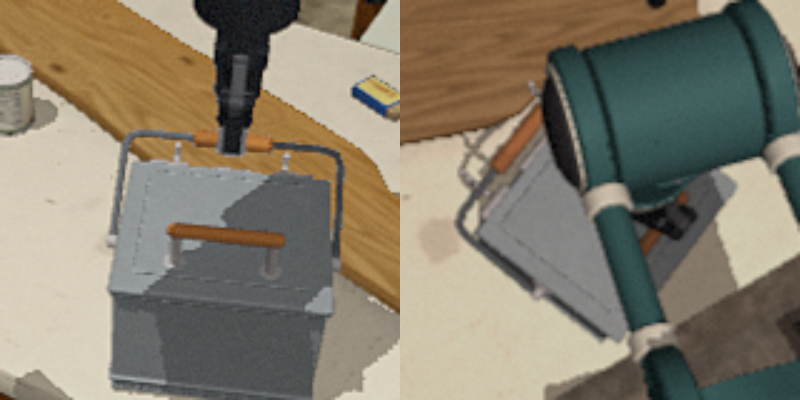

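Grip ends at scene crop (196,139)/(271,145) and top crop (497,170) both match θ≈1.1 rad, so the grip is at x≈91, z≈157 mm. I'll press directly above it.

Request:
apply_moves([
  [-0.007, 0.06, 0, 0, -1],
  [-0.007, 0.12, 0, 0, -1],
  [-0.007, 0.184, 0, 0, -1],
  [-0.007, 0.184, 0.04, 0, -1],
  [-0.007, 0.184, 0.08, 0, -1],
  [-0.007, 0.184, 0.11, 0, -1],
  [-0.007, 0.184, 0.13, 0, -1],
  [-0.007, 0.184, 0.147, 0, -1],
])

```text
t: 5.82
tool_pos: [0.587, 0.2373, 0.1479]
ee_rot: [0.0, 0.327, 0.945, 0.0]
ft_force: [0.3, 1.0, 0.9]
finger_gap: 0.0005
grip_force: 0.4
```

```bash
python3 goto.py -- 92,0,145 102,0,124
```

```text
t 5.8167 caddy-frame mm [94.6  0.7] 147.9 yaw err deg 0.01 F [0.3 1.  0.9] gap 0.0005 [ 0.34  0.25  1.78  0.    1.11 -0.56]
92,0,145 [-0.001 -0.005  0.006]
102,0,124 [-0.001  0.015  0.048]
```

Force is small and the handle is moving. I'll continue downwards while drifting back.

Request:
apply_moves([
  [0, 0.006, 0.006, 0, -1],
  [0, 0.01, 0.015, 0, -1],
  [0, 0.012, 0.023, 0, -1],
  [0, 0.014, 0.03, 0, -1],
  [0, 0.015, 0.037, 0, -1],
  [0, 0.015, 0.043, 0, -1],
  [0, 0.015, 0.048, 0, -1],
  [0, 0.015, 0.05, 0, -1],
])

```text
t: 6.48
tool_pos: [0.5913, 0.2422, 0.1251]
ee_rot: [0.0, 0.327, 0.945, 0.0]
ft_force: [-2.8, -0.1, 9.7]
finger_gap: -0.0002
grip_force: 4.7
```

```bash
python3 goto.py -- 102,0,124
```

```text
t 6.4833 caddy-frame mm [101.1   0.4] 125.1 yaw err deg -0.03 F [-2.8 -0.1  9.7] gap -0.0002 [ 0.35  0.28  1.79  0.    1.07 -0.55]
102,0,124 [-0.001  0.002  0.002]
```

The tip is at z=125 with 10 N, so the handle has reached its stop. I'll retreat to above the bar, open the fingers and check.

Request:
apply_moves([
  [0, 0, -0.06, 0, -1],
  [0, 0, -0.14, 0, -1],
  [0, -0.05, -0.19, 0, -1],
  [0, -0.12, -0.21, 0, -1],
  [0, -0.19, -0.21, 0, 0],
  [0, -0.26, -0.21, 0, 0],
  [0, -0.298, -0.21, 0, 0],
  [0, -0.298, -0.21, 0, 0],
])

```text
t: 7.15
tool_pos: [0.4961, 0.1222, 0.2287]
ee_rot: [-0.0, 0.328, 0.945, -0.001]
ft_force: [0.0, 0.8, 0.4]
finger_gap: 0.0426
grip_force: 0.0
```

```bash
python3 goto.py -- -47.7,0,220 -47.7,0,161
python3 - <<'E'
from fit import *
ps=imaging.snapshot("scene");pt=imaging.snapshot("top")
a=np.hstack([cv2.resize(ps["img"][140:300,230:390],None,fx=2.5,fy=2.5),cv2.resize(pt["img"][130:270,250:390],(400,400))]);cv2.imwrite("pics/s4.png",a)
E
```

```text
t 7.15 caddy-frame mm [-52.1   1.1] 228.7 yaw err deg -0.14 F [0.  0.8 0.4] gap 0.0426 [ 0.19 -0.05  1.95 -0.    1.24 -0.71]
-47.7,0,220 [-0.002  0.009  0.017]
-47.7,0,161 [-0.002  0.009  0.135]
```

View pics/s4.png

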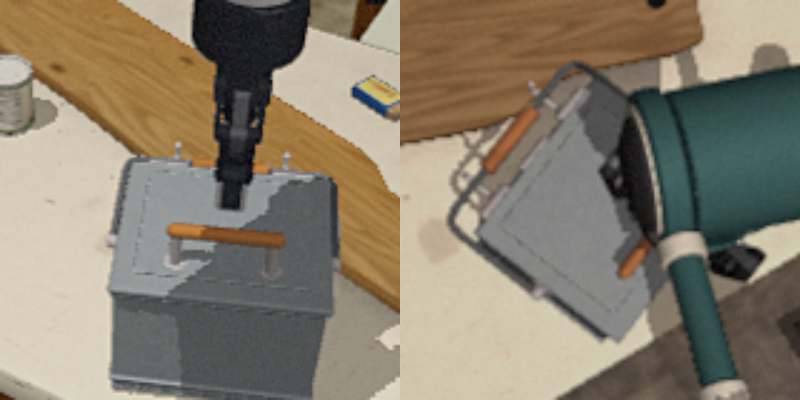

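The handle grip is at top crop (487,168)–(535,110), which is the model's 1.5 rad, and the lid is shut. Next I'll lower over the bar and close.

Request:
apply_moves([
  [-0.002, 0.009, 0.04, 0, 0],
  [-0.002, 0.009, 0.08, 0, 0],
  [-0.002, 0.009, 0.115, 0, 0],
  [-0.002, 0.009, 0.135, 0, 0],
  [-0.002, 0.009, 0.135, 0, -1],
  [-0.002, 0.009, 0.135, 0, -1],
  [-0.002, 0.009, 0.135, 0, -1],
  [-0.002, 0.009, 0.135, 0, -1],
], grip_force=30)

```text
t: 7.92
tool_pos: [0.5, 0.1255, 0.1614]
ee_rot: [-0.002, 0.327, 0.945, -0.004]
ft_force: [-8.0, -9.7, 3.2]
finger_gap: 0.0111
grip_force: 29.4
```

```bash
python3 goto.py
```

```text
t 7.9167 caddy-frame mm [-47.1  -0. ] 161.4 yaw err deg 0.05 F [-8.  -9.7  3.2] gap 0.0111 [ 0.2   0.02  2.01 -0.    1.11 -0.7 ]
```

The bar is gripped (gap 11 mm). I'll lift along the hinge arc to 24° first.

Request:
apply_moves([
  [0, 0.005, -0.013, 0, -1],
  [0, 0.011, -0.025, 0, -1],
  [0, 0.017, -0.037, 0, -1],
  [0, 0.025, -0.049, 0, -1],
  [0, 0.032, -0.061, 0, -1],
  [0, 0.04, -0.072, 0, -1],
  [0, 0.049, -0.082, 0, -1],
  [0, 0.059, -0.0925, 0, -1],
])

```text
t: 8.58
tool_pos: [0.5182, 0.1485, 0.2094]
ee_rot: [-0.002, 0.327, 0.945, -0.004]
ft_force: [-11.2, -9.5, 8.2]
finger_gap: 0.0109
grip_force: 29.3
```

```bash
python3 goto.py -- 21,0,235.3
```

```text
t 8.5833 caddy-frame mm [-17.8  -0.1] 209.4 yaw err deg 0.01 F [-11.2  -9.5   8.2] gap 0.0109 [ 0.24  0.03  1.91 -0.    1.21 -0.67]
21,0,235.3 [ 0.     0.077 -0.052]
```

Request:
apply_moves([
  [0, 0.009, -0.0095, 0, -1],
  [0, 0.018, -0.0185, 0, -1],
  [0, 0.029, -0.027, 0, -1],
  [0, 0.04, -0.035, 0, -1],
  [0, 0.051, -0.0425, 0, -1],
  [0, 0.063, -0.049, 0, -1],
  [0, 0.0755, -0.055, 0, -1],
  [0, 0.0755, -0.055, 0, -1],
])

```text
t: 9.25
tool_pos: [0.5445, 0.1816, 0.2389]
ee_rot: [0.001, 0.327, 0.945, 0.001]
ft_force: [-5.4, -0.9, 7.8]
finger_gap: 0.0106
grip_force: 30.5
```

```bash
python3 goto.py
python3 - <<'E'
from fit import *
ps=imaging.snapshot("scene");pt=imaging.snapshot("top")
a=np.hstack([cv2.resize(ps["img"][140:300,230:390],None,fx=2.5,fy=2.5),cv2.resize(pt["img"][130:270,250:390],(400,400))]);cv2.imwrite("pics/s5.png",a)
p=np.load("fit.npy");c,s=np.cos(p[2]),np.sin(p[2])
for d in (35,40,45,50):
    f=np.radians(d)
    def w(x,y,z): # lid frame rel hinge
        X=p[5]+x*np.cos(f)+z*np.sin(f); Z=.13+z*np.cos(f)-x*np.sin(f)
        return np.array([p[0]+c*X-s*y,p[1]+s*X+c*y,Z])
    print(d,[((proj(ps,w(-.158,y,.01))-[230,140])*2.5).round() for y in(.088,-.088)],[((proj(pt,w(-.158,y,.01))-[250,130])*400/140+[400,0]).round() for y in(.088,-.088)])
for l in ("small_bowl","small_tin","pepper_mill"):
    r=models.outline_of(pt,l); print(l,[(x["rect"],x["score"]) for x in r[:1]])
E
```

```text
t 9.25 caddy-frame mm [24.5 -0.3] 238.9 yaw err deg 0.01 F [-5.4 -0.9  7.8] gap 0.0106 [ 0.28  0.07  1.82  0.    1.26 -0.63]
35 [array([114., 172.]), array([352., 196.])] [array([594., 314.]), array([726., 141.])]
40 [array([116., 154.]), array([354., 177.])] [array([586., 306.]), array([719., 132.])]
45 [array([118., 136.]), array([355., 158.])] [array([577., 298.]), array([711., 122.])]
50 [array([120., 118.]), array([357., 140.])] [array([566., 288.]), array([702., 112.])]
small_bowl [([205.4, 274.1, 43.8, 41.9], 0.89)]
small_tin [([178.1, 214.6, 28.4, 22.5], 0.86)]
pepper_mill [([388.9, 165.1, 10.8, 23.3], 0.62)]
```

View pics/s5.png

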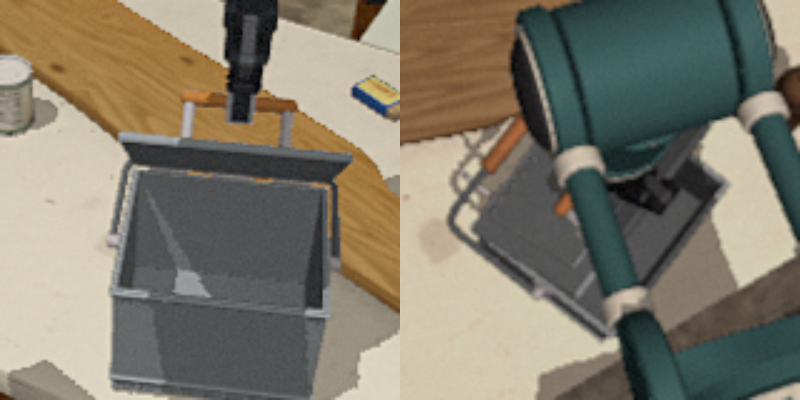

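The lid's front corners are at (120,133) and (353,155), which is about 46°. The handle grip is still at its clip position and the bystanders haven't moved. I'll settle, then hand in.

Request:
apply_moves([
  [0, 0, 0, 0, -1],
  [0, 0, 0, 0, -1],
  [0, 0, 0, 0, -1],
  [0, 0, 0, 0, -1],
  [0, 0, 0, 0, -1],
  [0, 0, 0, 0, -1],
  [0, 0, 0, 0, -1],
  [0, 0, 0, 0, -1],
])

```text
t: 10.17
tool_pos: [0.544, 0.181, 0.2385]
ee_rot: [0.001, 0.327, 0.945, 0.0]
ft_force: [-5.2, -2.0, 7.2]
finger_gap: 0.0108
grip_force: 30.5
```

```bash
python3 goto.py; python3 -c "
from look import *
print(env.sign_off())"
```

```text
t 10.1667 caddy-frame mm [23.7 -0.3] 238.5 yaw err deg -0.0 F [-5.2 -2.   7.2] gap 0.0108 [ 0.28  0.07  1.82 -0.    1.25 -0.63]
the job is handed in; nothing more can be done
None
```

I handed the job in at about 10 s, holding the lid by its bar at about 46° by camera, with the handle down in its clips and the bowl, tin and mill where they stood; no verdict was returned.

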